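# Open the drop box's combination padlock and hold it up

## Robot

A 6-joint arm with a two-finger parallel gripper is mounted at the origin on the work surface. World frame = base frame: x ahead of the robot, y to its left, z up, the work surface at z = 0. Lengths are in m, angles in rad, forces in N, time in s.
With the tool pointing down it reaches from about 0.3 to 0.825 m from the base axis. Payload 5.4 kg.
Tool frame: the origin (TCP) lies at the very end of the fingers, on their centre line; the grasp point (between the pads) lies 19 mm behind it; z points along the fingers, x is the direction in which the jaws open and shut, and the axes are right-handed (so a half turn about z gives the same grasp; the last joint's range is limited). The gripper opens to 92 mm and grips with 3 to 60 N. Pads are 20 mm wide; open, the fingers measure 128 mm over their backs; the gripper's body (75 mm by 189 mm) begins 69 mm behind the grasp point.
Start: joints at [1.036, 0.158, 1.597, -0, 1.386, -0.21], TCP at [0.184, 0.545, 0.215] pointing down, gripper open.
Joint ranges: [-2.91, 2.91], [-0.94, 2.29], [0.18, 2.7], [-1.29, 4.43], [0.17, 2.64], [-3, 3]. Speed limits (rad/s): [2.57, 2.57, 3.14, 3.14, 3.14, 3.14].

## Interface

Orientations are given as a rotation vector (axis times angle).
In Python, from workcell import bot gives the robot as it stands. Calls block until the motion is done:
- bot.goto(position, orientation): joint-space move of the TCP to a pose.
- bot.line_to(position, rot=None, max_speed=0.15): straight line of the TCP; rot=None keeps the orientation; max_speed is the mean speed in m/s.
- bot.set_joints(angles): joint-space move.
- bot.set_gripper(opening, newtons=None): opening from 0.0 (shut) to 1.0 (fully open); newtons is the grip in N (None keeps the last); returns when the fingers have stopped.
- bot.hold(seconds).
- bot.inverse_kinematics(position, orientation): joint angles nearest the present ones, or None.
- bot.read_camera(name): name is "scene" or "side" or "wrist"; returns a dict with "pixels" (420x560x3 uint8, blue, green, red), "fx", "fy", "cx", "cy" (pixels), "k1" (the pictures are not rectified: a ray, as slopes to the right and down, at radius r is drawn at 1 + k1 r^2 times it, then the intrinsics apply), "R" (3x3) and "t" (3): a world point X has camera coordinates R X + t. Camera axes: x right, y down, z forward; pixel columns grow to the right and rows downward; lengths in m; the calibration is good to about 2 mm. A picture is of the moment at which its call begins. There is no depth.
A pose or a line that the arm cannot do raises bot.MotionError and nothing moves.
- bot.job_done(): hands the job in, once; it reports no verdict.
Readings, each from a call of its own:
- bot.current_clock(): time.
- bot.current_joints(): joint angles.
- bot.current_joint_vel(): joint speeds.
- bot.current_effort(): joint torques, N m.
- bot.current_ee_pos(): TCP position.
- bot.current_tool_rot(): TCP orientation.
- bot.current_contact_force(): force on the tool from outside, world axes, zero at the start.
- bot.current_ft_torque(): the same for the moment, N m.
- bot.current_opening(): opening from 0.0 (shut) to 1.0 (fully open).
Only numpy, scipy, OpenCV 4.12 (cv2) and the standard library are available. Lean on these libraries where they do the work, as an engineer would, in place of code of your own. Each camera call takes 0.05 s, during which the arm holds its last target. There are 200 camera calls.

## Task

The first two numbers of the combination padlock on the grey drop box are already dialled: turn its dial on clockwise, seen from above, to the last number, zero, until the long white mark clicks in at the index mark beside the shackle, and do not run past it. Then take the lock by its body and pull it back from the staple so that the shackle is drawn fully open, and unhook it from the hasp's staple. Finish while still holding the open lock in the gripper, dial up and still, its underside at least 10 cm above the top of the box, with the other things on the box and bench left where they are.

Things in the scene. Friction and masses are not known exactly. Their poses are not given: they have to be found in the camera images.
- box: grey painted steel drop box fixed to the bench, 280 (x) x 320 (y) x 90 mm high; origin under its centre, x away from the front side. Flat top: fixed front deck with a drop slot (x below 30 mm), rear lid held shut by a hasp. The padlock lies on a rubber pad on the deck, 4 mm thick, x from -80 to -12 mm, y from -2 to 82 mm
- staple (a point): point on the box's top (height 90 mm) midway between the staple's feet. The staple, a 5 mm round bar bent to an inverted U, stands up through the slot of the hasp strap (44 mm wide, top 3.5 mm over the box top): legs 9 mm to either side along box y (centres), bridge 24 to 29 mm above this point. The short leg of the lock's shackle runs through it along x
- lock: combination padlock lying loose on its back on the pad, 0.3 to 0.5 kg. Body a rounded metal block 58 (x) x 54 (y) x 24 mm thick, flat sides; origin at the centre of its underside (94 mm high at the start), z up through the dial, x towards the shackle. Started with the staple at about x = 42, y = -13 mm, with play: it can shift or turn a few degrees while the dial is worked
- lock_front (a point): centre of the lock body's front face, from which the shackle comes: x = +29, y = 0, z = 12 mm in the lock's frame. With the shackle fully open the short leg ends 13 mm ahead of this face; with the staple brought into that gap (between face and leg end) the lock lifts straight up off the staple
- shackle_arch (a point): middle of the bar at the crown of the shackle, moves with it; x = 61, z = 12 mm in the lock's frame when shut. The shackle is a U of 8 mm round bar, legs at lock y = +13 (long) and -13 mm (short), inside of the crown 4 mm nearer the body than this point. Shut, the short leg reaches 7 mm into the body (ends at x = 22 mm); fully open it ends at x = 42 mm
- dial_knob (a point): centre of the grip of the lock's dial, on the dial's axis, 36 mm above the lock's underside. The round ribbed black knob is 24 mm in diameter and stands from 28.5 to 44 mm above the lock's underside, on a black dial disc 43 mm in diameter (24.5 to 28.5 mm).
- dial_zero (a point): middle of the long white zero mark on the dial disc, 17 mm from the dial's axis; it goes round with the dial. At zero it points along the lock's x, to the dark index mark on the body beside the shackle. Nine short white marks show the other numbers.
- dial (a joint): angle of the dial in the lock (rad), 0 at the number zero, growing clockwise seen from above. Notches click every 0.628 rad (ten a turn); let go, the dial springs into the nearest; about 0.05 N m takes it to the next. Starts two to four clicks before zero (-2.7 to -1.05). The shackle is freed only with the dial within about 0.18 of zero
- shackle (a joint): how far the shackle is drawn out of the lock's body (m): 0 shut, 0.020 fully open, where it stops. When the dial is at zero it slides with about 4 N and stays where it is left; otherwise it is blocked after 1 to 2 mm.
- phone: bystander: black telephone 72 x 148 x 8 mm lying on the rear lid; origin under its centre
- keylock: bystander: small brass padlock without a dial, body 34 x 40 x 14 mm, lying on the rear lid; origin under the centre of its body
- screwjar: bystander: clear jar 38 mm in diameter, 42 mm high, standing on the deck; origin under its centre
- driver: bystander: screwdriver 150 mm long lying on the bench; origin under its middle
- solder: bystander: steel reel 56 mm in diameter, 40 mm high, on the bench; origin under its centre
- cleaner: bystander: white bottle 52 mm in diameter, 130 mm high, on the bench; origin under its centre
- meter: bystander: hand multimeter 75 x 150 x 32 mm lying on the bench; origin under its centre
Not all that is in view belongs to the job. What is shaped like the lock but blue, pink or purple is not meant.

How it is judged:
On the way, in this order (a step that is already met when the one before it is completed fails the run):
1. the dial stands at zero with the lock still shut (value of joint dial between -0.18 and 0.18 rad and value of joint shackle below 0.005 m), for 0.2 s.
2. the shackle is drawn open (value of joint shackle above 0.016 m), for 0.1 s.
At the end, for the whole second after the job is handed in: The lock is held between the fingers (more than 2 N), clear of the box and staple, its underside more than 90 mm above the box's top (height over 180 mm), its dial face within 26 degrees of level, still (under 30 mm/s), with its shackle open (drawn out more than 14 mm) (value of joint shackle above 0.014 m and height (world z) of lock above 0.18 m and angle between lock's own z axis and vertical below 0.45 rad and contact force between the fingers and lock above 2 N and contact force between lock and box below 0.1 N and linear speed of lock below 0.03 m/s); the arm keeps its last pose, push and grip.
It fails at once if the dial runs past zero by more than 0.45 rad (value of joint dial above 0.45 rad).
It fails at once if the dial is wound back, anticlockwise beyond 3.1 rad before zero (value of joint dial below -3.1 rad).
It fails at once if another thing on the box or bench is moved more than 30 mm (distance of any of phone, keylock, screwjar, driver, solder, cleaner, meter from where it was at the start of the episode above 0.03 m).
It also fails if it takes over 51 s, if anything falls off the work surface, if the arm or the gripper's body presses on something with over 40 N, if the wrist force passes 120 N, or if a joint passes its speed limit or range.

## Working session

There is one attempt and no reset: what is moved stays moved. The work goes in short steps, each a Python script; the robot and the scene stay as the last script left them, time stands still between calls to the robot, and variables do not carry over. Pictures are saved under pics/ and viewed, about 8 in all and at most 12, crops included, and the job is handed in when it is done.

```bash
ls; mkdir -p pics; cat > h.py <<'E'
import numpy as np, cv2
from workcell import bot
from scipy.spatial.transform import Rotation as Ro
def snap(n,f):
    c=bot.read_camera(n); cv2.imwrite(f'pics/{f}.png',c['pixels']); np.save(f'pics/{f}.npy',c,allow_pickle=True); return c
def load(f): return np.load(f'pics/{f}.npy',allow_pickle=True).item()
def ray(c,u,v):
    K=np.array([[c['fx'],0,c['cx']],[0,c['fy'],c['cy']],[0,0,1.]])
    p=cv2.undistortPoints(np.array([[[u,v]]],float),K,np.array([c['k1'],0,0,0.]))[0,0]
    R=np.array(c['R']);t=np.array(c['t']); return -R.T@t, R.T@np.array([p[0],p[1],1])
def onz(c,u,v,z):
    o,d=ray(c,u,v); return o+d*(z-o[2])/d[2]
def pix(c,X):
    K=np.array([[c['fx'],0,c['cx']],[0,c['fy'],c['cy']],[0,0,1.]])
    return cv2.projectPoints(np.array([X],float),cv2.Rodrigues(np.array(c['R'],float))[0],np.array(c['t'],float),K,np.array([c['k1'],0,0,0.]))[0].ravel()
def down(yaw): # tool z down, tool x at angle yaw in world
    return Ro.from_matrix(np.array([[np.cos(yaw),np.sin(yaw),0],[np.sin(yaw),-np.cos(yaw),0],[0,0,-1]])).as_rotvec()
E
python3 - <<'E'
from h import *
print(bot.current_clock(),bot.current_tool_rot())
a=snap('scene','s0');b=snap('side','d0');w=snap('wrist','w0')
for c in(a,b,w): print(-np.array(c['R']).T@c['t'],c['fx'])
cv2.imwrite('pics/both.png',cv2.resize(np.hstack([a['pixels'],b['pixels']]),(800,300),interpolation=3))
E
```

```text
pics
0.0 [ 2.5507364   1.83264387 -0.00263493]
[1.6002176  0.14869152 0.82889381] 499.2930737873089
[0.42708212 0.83023691 0.6981113 ] 379.9987794219708
[0.11388131 0.56776282 0.38475631] 346.6026665522651
```

View pics/s0.png

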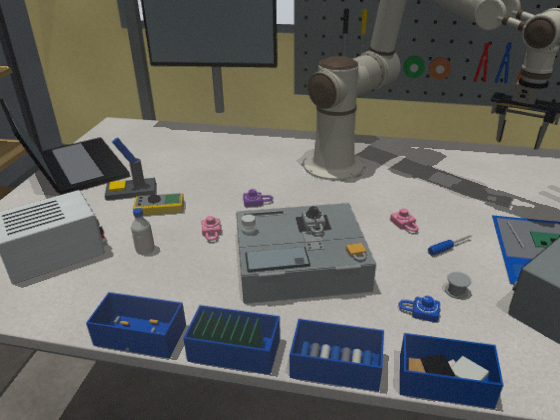

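View pics/d0.png

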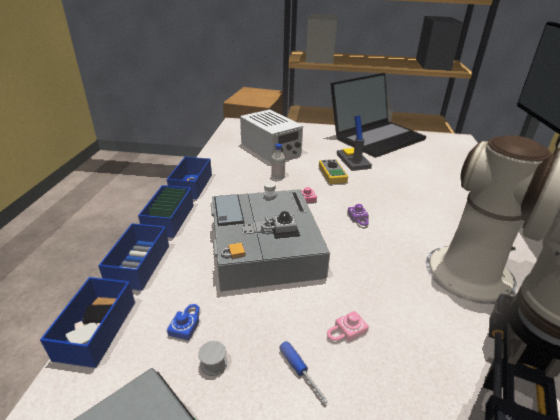

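The scene view shows the grey box at centre, with the lock (dark knob) near (314,213) in scene and (286,217) in side. I'll triangulate it, get the box yaw, then take a close wrist look.

```bash
python3 - <<'E'
from h import *
a=load('s0');b=load('d0');w=load('w0')
def tri(p,q):
    o1,d1=ray(a,*p);o2,d2=ray(b,*q)
    s=np.linalg.lstsq(np.c_[d1,-d2],o2-o1,rcond=None)[0]; x,y=o1+d1*s[0],o2+d2*s[1]; return (x+y)/2,np.linalg.norm(x-y)
k,e=tri((314,212),(286,217)); print(k,e)
for p in [(237,211),(356,206),(370,263),(240,272)]: print(onz(a,*p,.09))
R=Ro.from_rotvec(bot.current_tool_rot()).as_matrix(); print('cam in tool',R.T@((-np.array(w['R']).T@w['t'])-bot.current_ee_pos())); print('camaxes in tool',(np.array(w['R'])@R).round(2))
# go to look: camera above the knob
for yaw in (np.pi/2,-np.pi/2):
    print(yaw,bot.inverse_kinematics([k[0],k[1],.27],down(yaw)))
E
```

```text
[0.51063077 0.00374343 0.12478865] 0.0019650023023140063
[ 0.49208967 -0.21162415  0.09      ]
[0.40640069 0.10759837 0.09      ]
[0.65455286 0.15985342 0.09      ]
[ 0.74396595 -0.13304971  0.09      ]
cam in tool [-0.00033904 -0.07321238 -0.17088691]
camaxes in tool [[ 1.   -0.   -0.  ]
 [ 0.    0.96 -0.26]
 [ 0.    0.26  0.96]]
1.5707963267948966 [-2.29683313e-01 -4.37375669e-02  1.69882331e+00 -4.44089210e-16
  1.48650691e+00 -1.80047964e+00]
-1.5707963267948966 [-2.29683313e-01 -4.37375669e-02  1.69882331e+00 -4.44089210e-16
  1.48650691e+00  1.34111301e+00]
```

```bash
python3 - <<'E'
from h import *
bot.goto([.51,.004,.26],down(np.pi/2)); print(bot.current_clock(),bot.current_ee_pos())
c=snap('wrist','w1')
cv2.imwrite('pics/w1v.png',cv2.resize(c['pixels'],(800,600),interpolation=cv2.INTER_CUBIC))
E
```

```text
2.4083 [0.51000004 0.00468168 0.25996742]
```

View pics/w1v.png

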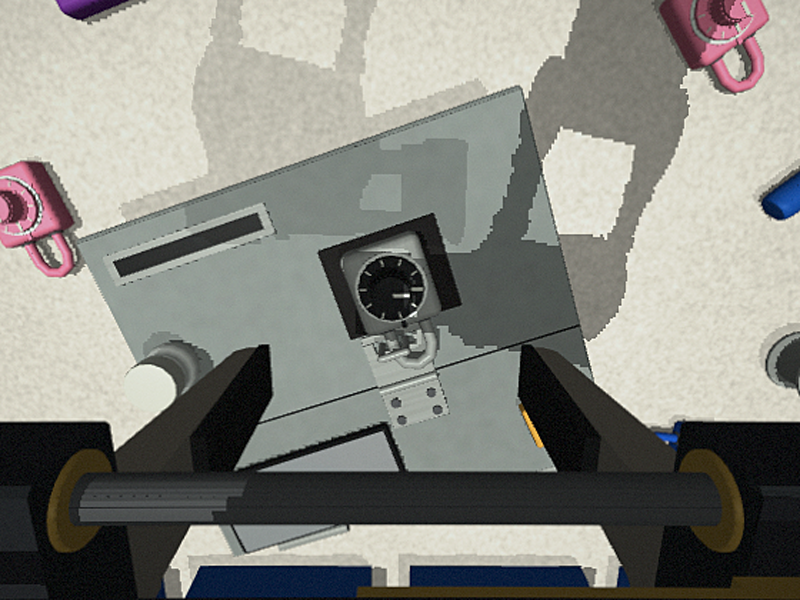

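The lock is on its pad with the knob near (274,201) in native pixels and the shackle pointing down in the picture (+x). The long mark points right, about 2 to 3 clicks away. I'll take a zoomed crop.

```bash
python3 - <<'E'
from h import *
c=load('w1');im=c['pixels'][140:270,215:335]
cv2.imwrite('pics/w1c.png',cv2.resize(im,None,fx=4.6,fy=4.6,interpolation=cv2.INTER_CUBIC))
# pad corners (native px) and lock body
for n,p in dict(padA=(318,250),padB=(434,213),padC=(462,304)).items(): print(n,onz(c,p[0]/1.4286,p[1]/1.4286,.094))
print('disc',onz(c,391/1.4286,287/1.4286,.1225))
E
```

```text
padA [ 0.4947833  -0.04837932  0.094     ]
padB [0.46953081 0.03075811 0.094     ]
padC [0.53329002 0.05199269 0.094     ]
disc [0.51379925 0.00192856 0.1225    ]
```

View pics/w1c.png

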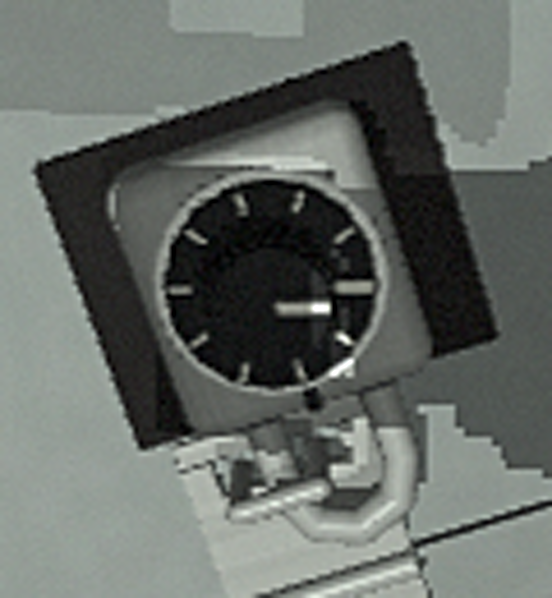

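```bash
python3 - <<'E'
from h import *
c=load('w1')
W=lambda u,v,z: onz(c,215+u/4.6,140+v/4.6,z)
d=W(270,283,.1225);m=W(355,288,.1225);i=W(313,400,.118)
print('disc edges L R T',W(157,283,.1225),W(384,283,.1225),W(270,172,.1225))
print('knob ctr',d,'mark r',np.linalg.norm(m-d),'index r',np.linalg.norm((i-d)[:2]))
am=np.arctan2(*(m-d)[1::-1]);ai=np.arctan2(*(i-d)[1::-1]);print('mark ang',am,'index',ai)
p,q=W(120,215,.112),W(190,430,.112);print('body yaw',np.arctan2(*(q-p)[1::-1]))
s=np.arctan2(*(W(375,400,.106)-W(270,440,.106))[1::-1]);print('legs',W(375,400,.106),W(265,435,.106))
print('shackle crown',W(345,535,.106), 'staple', W(280,500,.117))
E
```

```text
disc edges L R T [ 0.51441131 -0.02060789  0.1225    ] [0.5143713  0.02466964 0.1225    ] [0.49198789 0.00194813 0.1225    ]
knob ctr [0.51439099 0.00192909 0.1225    ] mark r 0.016999683584132643 index r 0.02749600774754839
mark ang 1.5110825868053337 index 0.32692835474859605
body yaw 0.28573535508226133
legs [0.5444001  0.02431603 0.106     ] [0.55236292 0.00071623 0.106     ]
shackle crown [0.57558391 0.01824138 0.106     ] staple [0.56294429 0.00396256 0.117     ]
```

Dial is at about −1.2, two clicks before zero. I'll grip the knob and turn it 1.28 rad clockwise.

```bash
python3 - <<'E'
from h import *
bot.set_gripper(0.5,15)
x,y=.5144,.0019
bot.goto([x,y,.17],down(np.pi/2)); bot.line_to([x,y,.126],max_speed=.06)
print(bot.current_ee_pos(),bot.current_contact_force())
bot.set_gripper(0,15); print('open mm',bot.current_opening()*92,bot.current_contact_force())
j=np.array(bot.current_joints())
for k in range(4):
    j[5]+=.32; bot.set_joints(j); print(bot.current_joints()[5].round(3),np.round(bot.current_ft_torque(),3),np.round(bot.current_contact_force(),1))
bot.hold(.2)
bot.set_gripper(0.5); bot.hold(.2)
bot.line_to([x,y,.20]); print(bot.current_clock())
bot.goto([.514,.002,.24],down(np.pi/2+.31)); bot.hold(.2)
c=snap('wrist','w2'); print(bot.current_clock())
u,v=pix(c,[x,y,.1225]).astype(int); print(u,v)
u0,v0=u-60,v-55
im=c['pixels'][v0:v0+130,u0:u0+120]; cv2.imwrite('pics/w2c.png',cv2.resize(im,None,fx=4.6,fy=4.6,interpolation=cv2.INTER_CUBIC)); print(u0,v0)
E
```

```text
[0.51465502 0.00182894 0.12627565] [-0.15075027  0.01034168 -0.08791507]
open mm 23.213780207141173 [0.29085029 1.04816179 1.70700449]
-1.486 [-0.066  0.065 -0.019] [-0.6  0.   0.8]
-1.167 [-0.094  0.073 -0.002] [-0.4 -0.9  0.8]
-0.848 [-0.166  0.155  0.078] [-1.6  0.4  0.8]
-0.528 [-0.154  0.185 -0.006] [-0.2 -1.2  1.3]
8.2583
9.925
276 202
216 147
```

View pics/w2c.png

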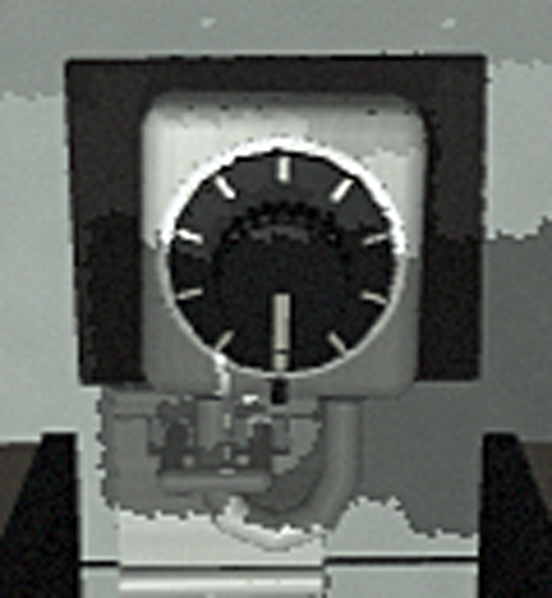

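The long mark now sits at the index: (281,330) against (281,390) in the crop. The dial is at zero and the lock is still shut, so I'll grip the body and draw it back with force monitoring.

```bash
python3 - <<'E'
from h import *
c=load('w2');W=lambda u,v,z: onz(c,216+u/4.6,147+v/4.6,z)
ex=np.array([np.cos(.31),np.sin(.31),0]);ey=np.array([-ex[1],ex[0],0])
L=np.array([.5144,.0019,0])
for n,p in dict(disc=(284,258,.1225),mark=(281,345,.1225),idx=(280,390,.118),bridge=(215,480,.119),bodyL=(143,300,.114),bodyR=(425,300,.114)).items():
    d=W(*p)-L; print(n,round(d@ex,4),round(d@ey,4))
d=W(284,258,.1225); o=np.array([d[0],d[1],0])
rot=down(np.pi/2+.31); o=o-.003*ex
bot.set_gripper(1.0,45)
bot.goto(o+[0,0,.17],rot); bot.line_to(o+[0,0,.0975],max_speed=.08)
print(bot.current_contact_force())
bot.set_gripper(0,45); print('open mm',bot.current_opening()*92,bot.current_ee_pos()-o,bot.current_contact_force(),bot.current_clock())
bot.line_to(o+[0,0,.099],max_speed=.03)
s=0
for st in [.008]+[.002]*14:
    s+=st; bot.line_to(o-ex*s+[0,0,.099],max_speed=.03)
    f=np.array(bot.current_contact_force()); print(round(s,4),'fx',round(f@ex,1),'fy',round(f@ey,1),'fz',round(f[2],1))
    if abs(f@ex)>18: break
print(bot.current_clock(),bot.current_opening()*92,(bot.current_ee_pos()-o).round(4)); np.save('o.npy',o)
c=snap('wrist','w3'); cv2.imwrite('pics/w3c.png',cv2.resize(c['pixels'][100:350,130:430],None,fx=2.4,fy=2.4,interpolation=cv2.INTER_CUBIC))
E
```

```text
disc 0.0001 0.0009
mark 0.0171 0.0003
idx 0.0277 0.0001
bridge 0.046 -0.0126
bodyL 0.0107 -0.0264
bodyR 0.0107 0.0282
[ 0.13868774  0.25084932 -0.71224216]
open mm 53.3224082726295 [ 3.33132633e-05 -1.34058558e-05  9.75692757e-02] [-0.1653004   0.14559703  0.72230654] 12.8333
0.008 fx 0.1 fy -0.9 fz -4.0
0.01 fx 3.2 fy 0.2 fz -5.5
0.012 fx 3.5 fy -0.6 fz -4.4
0.014 fx 3.1 fy -1.1 fz -3.1
0.016 fx 2.7 fy -0.6 fz -4.2
0.018 fx 3.1 fy -0.9 fz -4.4
0.02 fx 3.3 fy -1.3 fz -3.3
0.022 fx 2.4 fy -0.6 fz -3.8
0.024 fx 3.2 fy -1.1 fz -4.7
0.026 fx 3.8 fy -0.9 fz -3.7
0.028 fx 3.4 fy -0.4 fz -4.4
0.03 fx 9.0 fy -0.0 fz -5.5
0.032 fx 15.0 fy -0.8 fz -8.7
0.034 fx 19.3 fy -1.1 fz -9.7
16.75 53.47588009083767 [-0.0277 -0.0099  0.1005]
```

View pics/w3c.png

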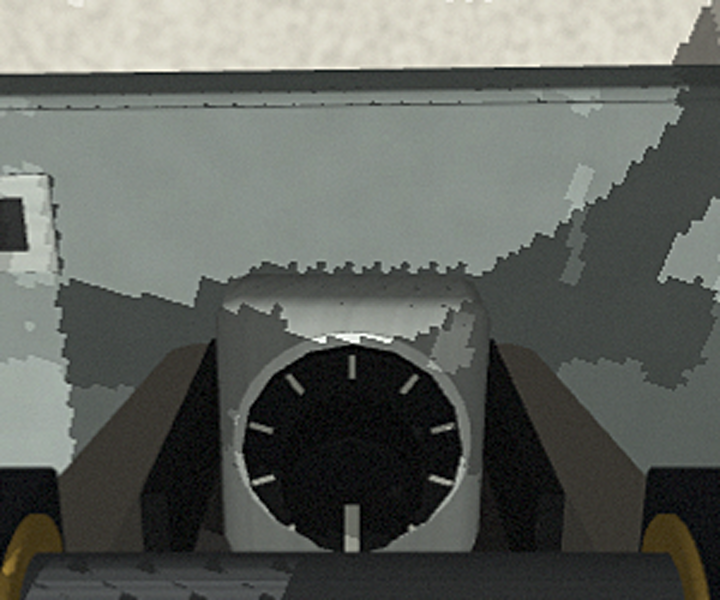

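The shackle slid at about 3.5 N over 20 mm and then stopped hard, so it is fully open. The stop puts the staple at lock x ≈ 45 mm initially, so I'll move forward to +9.6 mm and lift.

```bash
python3 - <<'E'
from h import *
o=np.load('o.npy');ex=np.array([np.cos(.31),np.sin(.31),0]);ey=np.array([-ex[1],ex[0],0])
def go(s,z,v):
    bot.line_to(o+ex*s+[0,0,z],max_speed=v); f=np.array(bot.current_contact_force())
    print(round(s,4),z,'f',round(f@ex,1),round(f@ey,1),round(f[2],1),(bot.current_ee_pos()-o)[2].round(4)); return f
ok=True
for s in (-.027,-.015,-.003,.003,.006,.008,.0096):
    f=go(s,.0992,.04)
    if abs(f@ex)>7: ok=False;break
if ok:
    for z in (.103,.107,.111,.115,.120,.127):
        f=go(s,z,.03)
        if f[2]<-11 or abs(f@ex)>10: ok=False;break
print(ok,bot.current_clock(),bot.current_opening()*92)
for n in('side','scene'): snap(n,n+'4')
k=o+ex*.05+[0,0,.11]
v=[]
for n in('side4','scene4'):
    c=load(n);u,w=pix(c,k).astype(int); v.append(cv2.resize(c['pixels'][w-40:w+40,u-50:u+50],None,fx=4,fy=4,interpolation=2))
cv2.imwrite('pics/v4.png',np.hstack(v))
E
```

```text
-0.027 0.0992 f 1.7 0.5 -3.8 0.0986
-0.015 0.0992 f -0.1 0.3 -3.9 0.099
-0.003 0.0992 f -1.0 -0.1 -4.2 0.0992
0.003 0.0992 f -0.0 0.1 -4.3 0.0993
0.006 0.0992 f -0.1 0.4 -3.5 0.0992
0.008 0.0992 f 0.8 0.3 -4.1 0.0992
0.0096 0.0992 f -0.4 0.2 -4.7 0.0992
0.0096 0.103 f 0.4 -0.3 -5.0 0.1034
0.0096 0.107 f -0.2 0.5 -4.3 0.1073
0.0096 0.111 f 0.8 -0.5 -3.5 0.1113
0.0096 0.115 f -0.7 -0.5 -4.2 0.1153
0.0096 0.12 f 0.2 0.1 -4.6 0.1203
0.0096 0.127 f 0.4 -0.6 -3.8 0.1273
True 20.9 53.87666186182949
```

View pics/v4.png

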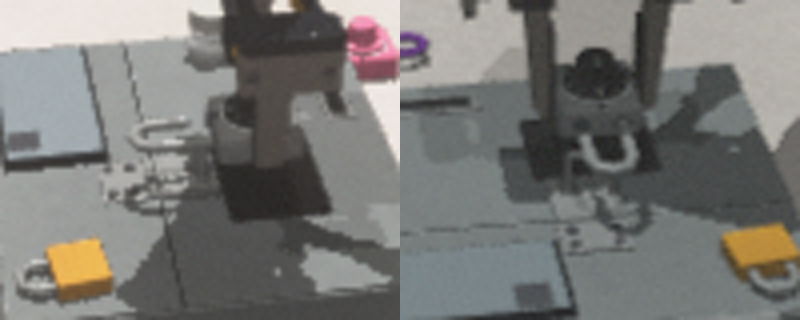

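The lock came off freely: the lateral force stayed below 1 N and only the 4 N weight remained. In the picture the open shackle is above the staple, so I'll raise it and hand in.

```bash
python3 - <<'E'
from h import *
o=np.load('o.npy');ex=np.array([np.cos(.31),np.sin(.31),0])
bot.line_to(o+ex*.0096+[0,0,.235],max_speed=.08); bot.hold(.8)
print(bot.current_ee_pos(),bot.current_contact_force(),bot.current_opening()*92)
v=[]
for n in('side','scene'):
    c=snap(n,n+'5');u,w=pix(c,bot.current_ee_pos()+ex*.03).astype(int)
    v.append(cv2.resize(c['pixels'][w-50:w+70,u-60:u+60],None,fx=3.3,fy=3.3,interpolation=2))
cv2.imwrite('pics/v5.png',np.hstack(v)); print(bot.current_clock())
E
```

```text
[0.5205221  0.00476997 0.23500664] [-0.08494905  0.31742849 -3.3381463 ] 53.793260583839114
23.4
```

View pics/v5.png

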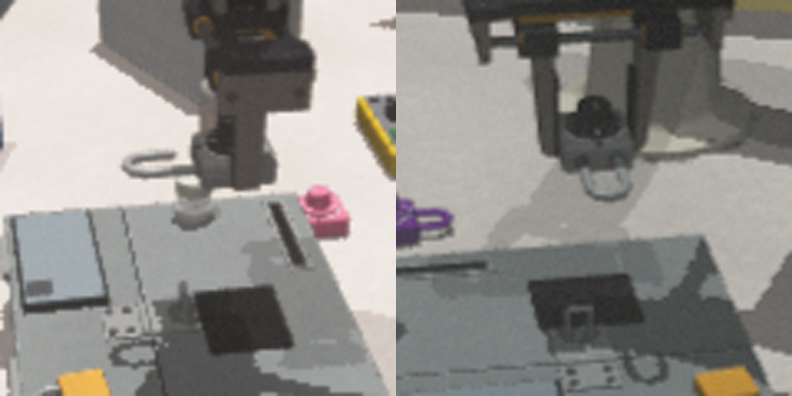

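The lock is held level and open well above the box, the empty staple is visible, and the other things in view look untouched.

```bash
python3 -c "
from h import *
bot.job_done(); print(bot.current_clock())"
```

```text
the job is handed in; nothing more can be done
the job is handed in; nothing more can be done
```

The job is handed in: the gripper is holding the open padlock, dial up, well clear of the box.

- **Dial:** I turned it two clicks clockwise to zero. A close picture showed the long mark at the index while the lock was still shut.
- **Shackle:** I gripped the body and pulled it back. The shackle slid at about 3.5 N for 20 mm and then met a hard stop, so I took it as fully open.
- **Unhooking:** I brought the staple into the gap and lifted straight up. The sideways force stayed under 1 N, and only the lock's weight of about 4 N remained.
- **Last checks:** at about 23 s on the clock (limit 51 s), the lock was level and gripped at a 54 mm opening. From the gripper height, I worked out its underside at about 0.23 m, roughly 14 cm above the box top. The empty staple was visible, and the things on the box in view looked untouched, judged by eye only. The bench items were mostly outside that last crop.

No check failed. One estimate differed: the staple sat at about 45 mm in the lock's frame rather than the nominal 42 mm, which is within the stated play. I corrected the lift position for it.

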